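# Pack the lamp brackets in the lift-out tray and hold the tool chest's lid open for it

## Robot

A 6-joint arm with a two-finger parallel gripper is mounted at the origin on the work surface. World frame = base frame: x ahead of the robot, y to its left, z up, the work surface at z = 0. Lengths are in m, angles in rad, forces in N, time in s.
With the tool pointing down it reaches from about 0.35 to 0.775 m from the base axis. Payload 7.3 kg.
Tool frame: the origin (TCP) lies between the finger pads, 19 mm behind the fingertips; this is the grasp point; z points along the fingers, y is the line along which they close (so a half turn about z gives the same grasp; the last joint's range is limited). The gripper opens to 92 mm and grips with 3 to 60 N. Pads are 19 mm wide; open, the fingers measure 130 mm over their backs; the gripper's body (75 mm by 190 mm) begins 47 mm behind the grasp point.
Start: joints at [1.084, 0.342, 1.524, -0, 1.275, -0.146], TCP at [0.175, 0.495, 0.246] pointing down, gripper open.
Joint ranges: [-2.53, 2.53], [-0.77, 2.02], [0.04, 2.7], [-1, 4.14], [0.28, 2.66], [-3.11, 3.11]. Speed limits (rad/s): [2.57, 2.57, 3.14, 3.14, 3.14, 3.14].

## Interface

Orientations are given as [roll, pitch, yaw] about the fixed x, y, z axes, in that order (R = Rz(yaw) Ry(pitch) Rx(roll)).
In Python, from workcell import bot, effector, inverse_kinematics, read_state, cams, order, spotter gives the robot as it stands. Calls block until the motion is done:
- bot.move_pose(position, orientation): joint-space move of the TCP to a pose.
- bot.line_to(position, rotation=None, velocity=0.15): straight line of the TCP; rotation=None keeps the orientation; velocity is the mean speed in m/s.
- bot.move_j(angles): joint-space move.
- effector.grip(opening, grasp_force=None): opening from 0.0 (shut) to 1.0 (fully open); grasp_force is the grip in N (None keeps the last); returns when the fingers have stopped.
- bot.wait(seconds).
- inverse_kinematics(position, orientation): joint angles nearest the present ones, or None.
- read_state(): the state.
- cams.grab_frame(name): name is "side" or "top" or "wrist"; returns (picture, depth): 480x640x3 uint8, red, green, blue; 480x640 float32, m along the optical axis (not along the pixel's ray), 0 where there is no reading.
- cams.camera_info(name): a dict with "fovy" (degrees; the focal length in pixels is half the picture's height over the tangent of half this angle, whatever the lens; pixels are square), "cx", "cy" (the principal point, pixels), "origin" and "orientation" of the camera in the world. Camera axes: x right, y up, looking along -z (the intrinsics and any distortion apply to the point x, -y, -z); pixel columns grow to the right and rows downward; lengths in m; the calibration is good to about 2 mm. A picture is of the moment at which its call begins: read the wrist's pose just before it. camera_info takes no time and is no camera call; for the wrist camera it gives the pose at the moment of the call.
A pose or a line that the arm cannot do raises bot.Unreachable and nothing moves.
- order.sign_off(): hands the job in; it is judged then, once.
Trained networks look in the newest picture that a camera, given by its name, has taken for a name from the list of things; names that differ only in an ending like _2 or _b are one class to them, and where a whole thing is asked for, a point or a joint stands for the part that bears it (a point fixed in the world has none). Each returns a list of dicts, best first, with "conf" (0 to 1); they miss things now and then, are a little off and sometimes report something else, mostly with a low value. They report only what shows in the picture. A call takes as long as a camera call.
- spotter.recognise(label, camera): "bbox" ([left, top, width, height] in pixels, round what is visible of it).
The state is a dict: "t": time; "qpos": joint angles; "qd": joint speeds; "joint_efforts": joint torques, N m; "eef_pos": TCP position; "tcp_rot": TCP orientation; "force": force on the tool from outside, world axes, zero at the start; "ft_torque": the same for the moment, N m; "finger_gap": opening from 0.0 (shut) to 1.0 (fully open); "gripper_force": force on a finger pad.
Only numpy, scipy, OpenCV 4.12 (cv2) and the standard library are available. Lean on these libraries where they do the work, as an engineer would, in place of code of your own. Each camera call takes 0.05 s, during which the arm holds its last target. There are 200 camera calls.

## Task

Finish packing the lift-out tray that stands beside the grey tool chest: stand the two loose lamp brackets, base plate flat on its floor, in its two empty compartments, one in each, about in the middle, with the ear end towards the same long side of the tray as on the two already packed. Then raise the lid of the tool chest by its bow handle to 60 degrees from closed and finish while still holding it there by the bow, steady, so that I can lift the tray in: its stay is missing and it falls shut if let go. Leave the tray where it stands and do not shift the other things on the bench.

Things in the scene. Friction and masses are not known exactly. Their poses are not given: they have to be found in the camera images.
- bracket_a: Dark grey cast lamp bracket, 100 to 200 g. Origin: centre of its base plate's underside (plate 72 mm along x, 44 along y, 6 thick). An upright ear, 12 mm thick (y), 28 wide (x), centred at x = +18, rises to 64 mm. Lies flat on the bench right of the tray. Pinched across the ear 48 mm up, from above, the fingertips stay above the tray's walls.
- bracket_a_ear (a point): Middle of bracket_a's ear, where it can be gripped: 18 mm along +x from its origin and 48 mm up.
- bracket_b: Second loose bracket, the same as bracket_a, lying near it on the bench; either may be the nearer one, turned any way.
- bracket_b_ear (a point): Middle of bracket_b's ear, as for bracket_a.
- packed_1: Bracket of the same kind already in the tray (compartment at tray x = +35 mm), its ear end to the tray's +y side.
- packed_1_ear (a point): Middle of packed_1's ear.
- packed_2: Bracket already in the tray's end compartment (tray x = +105 mm), its ear end to the tray's +y side.
- packed_2_ear (a point): Middle of packed_2's ear.
- tray: Bare aluminium lift-out tray, loose, 0.7 kg, outer 284 (x) x 104 (y) x 30 mm high, end flanges 20 mm; walls, floor 4 mm. Origin: centre of the underside. 4 compartments, 66 (x) x 96 mm (y), at x = -105, -35, +35, +105, y = 0; floor 4 mm up. The two at -x (near the robot) are empty. A rightly packed bracket's +x lies along tray +y.
- chest: Grey steel tool chest left of the tray, fixed: 180 mm deep (x), 350 mm wide (y), 110 mm high without the lid. Origin: centre of its underside; its front, with two open latches, faces its -x, roughly to the robot.
- lid (a joint): Angle of the chest's lid, rad: 0 shut, 1.047 = 60 degrees open, grows as the front edge rises, at most 1.75. Lid about 0.7 kg, no spring and almost no friction: it falls shut when let go below about 1.5 rad; about 3.5 N up at the bow lifts it.
- lid_hinge (a point): Middle of the lid's hinge line, along the chest's rear top edge (parallel to the chest's y): chest x = +90 mm, 108 mm above the bench. The lid turns about it. The axes are the lid's.
- lid_bow (a point): Middle of the bow handle on the lid's front edge: round bar 10 mm thick, parallel to the hinge, straight for 78 mm, 40 mm off the lid's front; shut, it is 105 mm above the bench and 225 mm in front (chest -x) of the hinge line. Can be pinched from above, front to rear, and turns between the pads as the lid rises. The axes are the lid's.
- tape: Roll of masking tape lying flat, 96 mm across, 24 mm high; a bystander, not to be shifted.
- tin: Small round metal tin, 72 mm across, 75 mm high; a bystander, not to be shifted.
- screw_box: Cardboard screw box 85 x 55 x 40 mm; a bystander, not to be shifted.
- lamp_tube: Open silvery lamp tube standing mouth up in front of the tray and chest, 100 mm across, 115 mm high; a bystander, not to be shifted.
- lamp_cone: Dark metal lamp cone standing on its wide end, 110 mm across, 85 mm high; a bystander, not to be shifted.
- wrench: Open-ended wrench lying between the robot and the chest; a bystander, not to be shifted.
- driver: Screwdriver lying on the robot's side of the loose brackets; a bystander, not to be shifted.

How it is judged:
By the outcome, as a careful person would: the job done as asked, in the order asked, and still so for the second after the job is handed in, while the arm keeps its last pose, push and grip.
It also fails if it takes over 67 s, if anything falls off the work surface, if the arm or the gripper's body presses on something with over 40 N, if the wrist force passes 120 N, or if a joint passes its speed limit or range.

## Working session

There is one attempt and no reset: what is moved stays moved. The work goes in short steps, each a Python script; the robot and the scene stay as the last script left them, time stands still between calls to the robot, and variables do not carry over. Pictures are saved under pics/ and viewed, at most 10 in all, crops included, and the job is handed in when it is done.

```bash
mkdir -p pics; ls; python3 - <<'E'
from workcell import *
import cv2,numpy as np
for n in("top","side","wrist"):
    i=cams.camera_info(n);print(n,i)
    p,d=cams.grab_frame(n);cv2.imwrite(f"pics/{n}0.png",p[...,::-1]);np.save(f"{n}_d.npy",d);np.save(f"{n}_p.npy",p)
    for l in("bracket_a","tray","chest","lid_bow","packed_1"):
        print(l,[(np.round(r["bbox"]).tolist(),round(r["conf"],2)) for r in spotter.recognise(l,n)])
print(read_state())
E
```

```text
pics
top {'fovy': 54.61196860739253, 'cx': 319.015770159142, 'cy': 247.58868496295614, 'origin': array([0.43069036, 0.05088828, 1.37059121]), 'orientation': array([ 0.0805811 , -0.0034133 , -1.59482647])}
bracket_a [([430.0, 216.0, 15.0, 26.0], 0.88)]
tray [([348.0, 185.0, 40.0, 112.0], 0.97)]
chest [([186.0, 182.0, 145.0, 103.0], 0.88), ([363.0, 193.0, 22.0, 16.0], 0.22)]
lid_bow [([185.0, 182.0, 143.0, 102.0], 0.59)]
packed_1 [([364.0, 193.0, 20.0, 18.0], 0.88)]
side {'fovy': 57.9568611123723, 'cx': 323.71866164771643, 'cy': 234.56015325197097, 'origin': array([ 0.40108738, -0.84638527,  0.92976524]), 'orientation': array([ 0.83472279, -0.00903764, -0.14213932])}
bracket_a [([345.0, 350.0, 33.0, 29.0], 0.81), ([308.0, 368.0, 37.0, 31.0], 0.72)]
tray [([282.0, 279.0, 123.0, 39.0], 0.72)]
chest [([288.0, 162.0, 96.0, 106.0], 0.55)]
lid_bow [([279.0, 163.0, 105.0, 80.0], 0.93)]
packed_1 [([376.0, 277.0, 15.0, 28.0], 0.6)]
wrist {'fovy': 67.02387306890716, 'cx': 317.20153283720316, 'cy': 240.3307969263227, 'origin': array([0.10785986, 0.51836505, 0.38474717]), 'orientation': array([-0.27093407, -0.00155179,  1.22987109])}
bracket_a []
tray []
chest []
lid_bow []
packed_1 []
{'t': 0.9, 'qpos': array([ 1.08396048e+00,  3.41949671e-01,  1.52411742e+00,  9.18613577e-06,
        1.27539592e+00, -1.46032620e-01]), 'qd': array([-0.00072227, -0.00112518,  0.00036641, -0.0002887 , -0.00068924,
       -0.00098477]), 'joint_efforts': array([-1.59916584e-03, -4.31122184e+01, -2.44480455e+01,  7.16227200e-02,
        4.82119422e-02, -4.32149719e-06]), 'eef_pos': array([0.17547554, 0.49481682, 0.24556056]), 'tcp_rot': array([3.14146311e+00, 1.01698913e-05, 2.80078676e+00]), 'force': array([-0.7450083 , -0.63435489,  0.46366985]), 'ft_torque': array([ 0.02441441, -0.00900516,  0.0563496 ]), 'gripper_force': 0.0, 'finger_gap': 1.000269727905723}
```

```bash
python3 - <<'E'
import cv2
a=cv2.imread("pics/top0.png");cv2.imwrite("pics/top1.png",cv2.resize(a[140:360,170:470],None,fx=2.66,fy=2.66,interpolation=cv2.INTER_CUBIC))
E
```

```text
(no output)
```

View pics/top0.png

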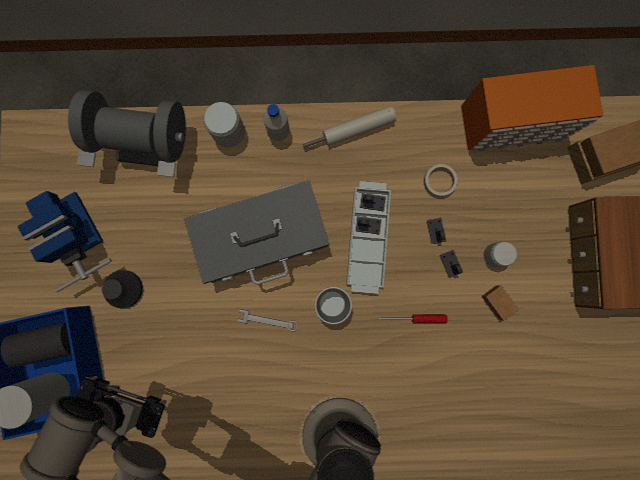

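View pics/top1.png

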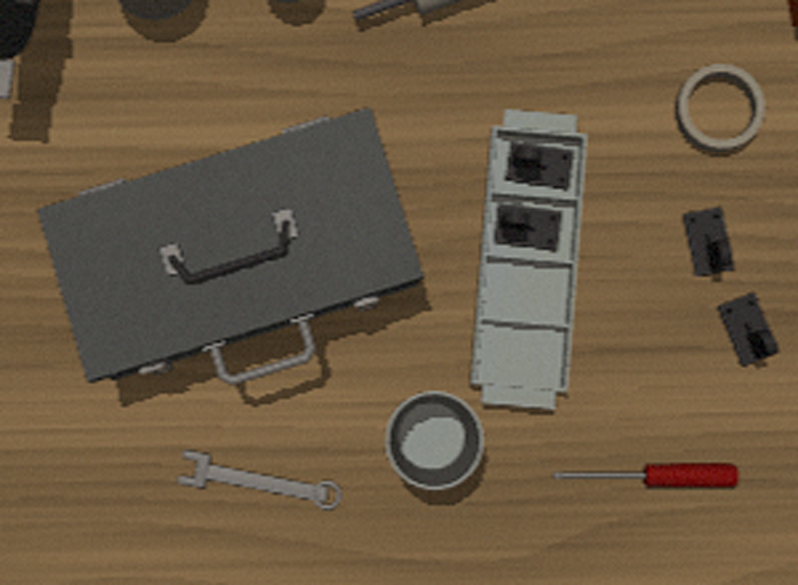

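View pics/side0.png

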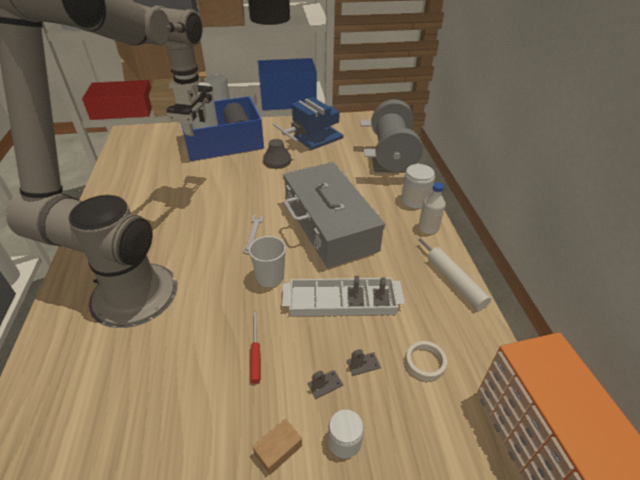

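```bash
cat > h.py <<'E'
from workcell import *
import cv2,numpy as np
from scipy.spatial.transform import Rotation as Ro
def cloud(n,d,i):
    f=240/np.tan(np.radians(i["fovy"]/2));v,u=np.mgrid[:480,:640]
    c=np.stack([(u-i["cx"])/f*d,-(v-i["cy"])/f*d,-d],-1)
    w=c@Ro.from_euler("xyz",i["orientation"]).as_matrix().T+i["origin"]
    w[d<=0]=np.nan
    return w
def look(n):
    i=cams.camera_info(n);p,d=cams.grab_frame(n);return p,cloud(n,d,i)
def down(yaw): return [np.pi,0,yaw]
E
python3 - <<'E'
from h import *
w=cloud("top",np.load("top_d.npy"),cams.camera_info("top"))
for nm,u,v in [("br1",436,231),("br2",451,264),("tray far",373,188),("tray near",365,287),("bow",268,281),("bowL",253,281),("bowR",285,270),("bench",400,250),("lid",230,255),("lidcFL",204,281),("lidFR",327,244),("tube",334,292),("tin",502,254),("hdl",257,240)]:
    print(nm,np.round(w[v,u],3), np.round(np.nanmax(w[v-4:v+5,u-4:u+5,2]),3))
s=w[150:350,340:420,2]; print(np.round(np.nanpercentile(s,[5,25,50]),4))
E
```

```text
br1 [ 0.582 -0.303  0.006] 0.059
br2 [ 0.483 -0.343  0.006] 0.054
tray far [ 0.71  -0.118  0.032] 0.036
tray near [ 0.422 -0.086  0.029] 0.036
bow [0.445 0.184 0.107] 0.114
bowL [0.446 0.225 0.105] 0.112
bowR [0.474 0.138 0.105] 0.114
bench [ 0.528 -0.196  0.   ] 0.005
lid [0.518 0.285 0.115] 0.119
lidcFL [0.449 0.357 0.111] 0.119
lidFR [0.541 0.022 0.115] 0.121
tube [0.41  0.003 0.007] 0.118
tin [ 0.505 -0.466  0.078] 0.083
hdl [0.556 0.211 0.124] 0.129
[-0.0052 -0.0021  0.0003]
```

```bash
python3 - <<'E'
from h import *
bot.move_pose([0.5,-0.2,0.30],down(0)); bot.wait(.3)
p,w=look("wrist");np.save("w1.npy",w);cv2.imwrite("pics/w1.png",p[...,::-1])
for l in("bracket_a","packed_1","tray"):
    print(l,[(np.round(r["bbox"]).tolist(),round(r["conf"],2)) for r in spotter.recognise(l,"wrist")])
print(read_state()["t"],read_state()["qpos"])
E
```

```text
bracket_a [([411.0, 181.0, 51.0, 69.0], 0.68), ([389.0, 92.0, 40.0, 68.0], 0.63)]
packed_1 [([187.0, 82.0, 78.0, 53.0], 0.64), ([197.0, 14.0, 80.0, 57.0], 0.62)]
tray [([176.0, 0.0, 112.0, 288.0], 0.76)]
4.1167 [-5.22772290e-01  3.31111215e-01  1.38861842e+00  8.43635576e-06
  1.42182201e+00  1.04792765e+00]
```

View pics/w1.png

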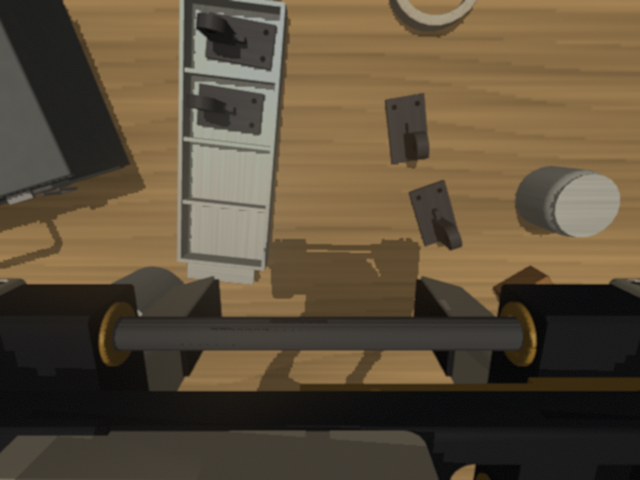

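```bash
python3 - <<'E'
from h import *
bot.move_pose([0.54,-0.29,0.32],down(np.pi/2)); bot.wait(.3)
p,w=look("wrist");np.save("w2.npy",w);cv2.imwrite("pics/w2.png",p[...,::-1]);np.save("p2.npy",p)
print(read_state()["t"])
# stitched ortho view of height 1mm, x .34...76, y .1..-.42
H=np.full((430,560),np.nan)
out=[]
for k,f in enumerate(("w1.npy","w2.npy")):
    a=np.load(f).reshape(-1,3); a=a[(a[:,2]<.14)&(a[:,2]>-.02)]
    H=np.zeros((440,560),np.float32)
    c=np.round((.14-a[:,1])*1000).astype(int);r=np.round((.77-a[:,0])*1000).astype(int)
    ok=(c>=0)&(c<560)&(r>=0)&(r<440);o=np.argsort(a[ok,2])
    H[r[ok][o],c[ok][o]]=a[ok,2][o]
    H=cv2.dilate(H,np.ones((2,2)))
    out.append(cv2.applyColorMap(np.uint8(np.clip(H*1000*2.5,0,255)),cv2.COLORMAP_JET))
    b=a[(abs(a[:,2])<.004)];print("bench z",np.median(b[:,2]),b[:,2].std())
cv2.imwrite("pics/h.png",cv2.resize(np.hstack(out),None,fx=.71,fy=.71))
E
```

```text
5.9417
bench z 4.284810071397693e-05 0.0010845188857886072
bench z 4.661306243919361e-05 0.0010257157041059764
```

View pics/w2.png

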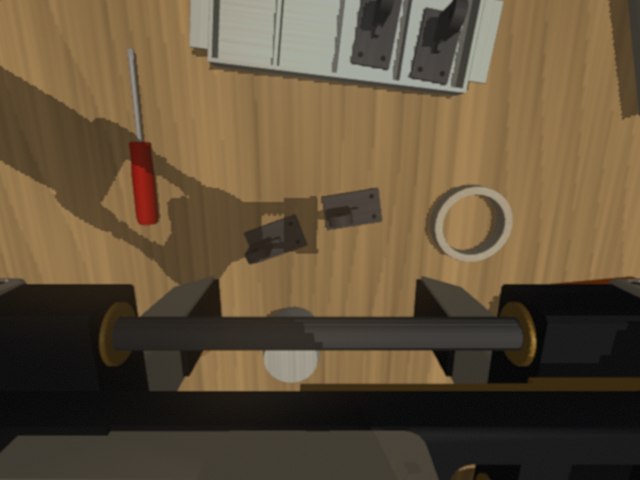

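View pics/h.png

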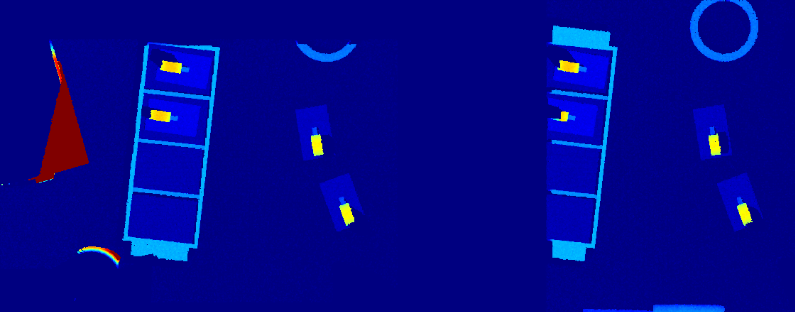

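```bash
python3 - <<'E'
from h import *
W=[np.load(f).reshape(-1,3) for f in("w1.npy","w2.npy")]
W=[a[np.isfinite(a).all(1)] for a in W]; A=np.vstack(W)
def rect(P): 
    (c,s,an)=cv2.minAreaRect((P[:,:2]*1000).astype(np.float32));return np.round(c,1),np.round(s,1),round(an,1)
for nm,c in(("near",(.483,-.345)),("far",(.582,-.303))):
  for k,a in enumerate(W):
    m=np.hypot(a[:,0]-c[0],a[:,1]-c[1])<.055;b=a[m]
    pl=b[(b[:,2]>.0035)&(b[:,2]<.012)];e=b[b[:,2]>.050]
    print(nm,k,"plate",rect(pl),"ear",rect(e),"ztop",np.percentile(e[:,2],[5,50,95]).round(4))
# tray rim
m=(A[:,0]>.38)&(A[:,0]<.76)&(A[:,1]>-.17)&(A[:,1]<0)&(A[:,2]>.0265)&(A[:,2]<.034)
t=A[m]; print("rim",rect(t),np.median(t[:,2]))
lbl=[]
n=lambda P:cv2.fitLine((P[:,:2]*1000).astype(np.float32),cv2.DIST_HUBER,0,.01,.01).ravel().round(3)
# tube
for a in W:
  q=a[(a[:,0]<.5)&(a[:,0]>.33)&(abs(a[:,1])<.1)&(a[:,2]>.08)&(a[:,2]<.13)]
  if len(q): print("tube w",len(q),q.min(0),q.max(0))
w=cloud("top",np.load("top_d.npy"),cams.camera_info("top")).reshape(-1,3)
w=w[np.isfinite(w).all(1)]
q=w[(np.hypot(w[:,0]-.41,w[:,1]-.003)<.075)&(w[:,2]>.105)]; print("tube",cv2.minEnclosingCircle((q[:,:2]*1000).astype(np.float32)))
t2=w[(w[:,0]>.38)&(w[:,0]<.76)&(w[:,1]>-.17)&(w[:,1]<-.05)&(w[:,2]>.0265)&(w[:,2]<.034)];print("rimtop",rect(t2))
# bow
q=w[(w[:,0]>.40)&(w[:,0]<.5)&(w[:,1]>.1)&(w[:,1]<.26)&(w[:,2]>.09)];print("bow all",len(q),rect(q))
l=w[(w[:,0]>.42)&(w[:,0]<.75)&(w[:,1]>0.0)&(w[:,1]<.42)&(w[:,2]>.1)&(w[:,2]<.128)];print("lid",rect(l))
p=w[(w[:,0]>.40)&(w[:,0]<.76)&(w[:,1]>-.17)&(w[:,1]<-.05)]
for x0 in(.6,.68):
  e=A[(abs(A[:,0]-x0)<.06)&(A[:,1]>-.16)&(A[:,1]<-.06)&(A[:,2]>.052)];print("packed ear pts",x0,rect(e) if len(e) else 0,np.percentile(e[:,2],95))
E
```

```text
near 0 plate (array([ 485.9, -342.2]), array([72. , 44.5]), 19.9) ear (array([ 469.4, -348.4]), array([27.6, 13.1]), 20.7) ztop [0.0516 0.0608 0.0642]
near 1 plate (array([ 486. , -342.1]), array([72.4, 44.5]), 20.4) ear (array([ 482.2, -328. ]), array([75. , 25.2]), 56.6) ztop [0.0563 0.3467 0.3608]
far 0 plate (array([ 584.3, -302.9]), array([72.1, 44.4]), 9.1) ear (array([ 554.2, -297.5]), array([26.5, 57.3]), 57.1) ztop [0.0556 0.3507 0.3612]
far 1 plate (array([ 584.8, -302.8]), array([71.9, 44.2]), 9.2) ear (array([ 578.1, -287.9]), array([72.5, 66.2]), 8.8) ztop [0.3429 0.3938 0.4146]
rim (array([563. , -85.7]), array([134.4, 339.9]), 83.0) 0.030001517558841395
tube w 334 [ 0.40507123 -0.02793639  0.08000795] [ 0.4207306  -0.00638025  0.11608916]
tube ((376.93603515625, 9.34057903289795), 49.69061279296875)
rimtop (array([ 568. , -102.5]), array([104.2, 323. ]), 83.6)
bow all 446 (array([468.5, 194.7]), array([130.5,  62.2]), 89.2)
lid (array([527.2, 197.6]), array([310.7, 358.4]), 15.9)
packed ear pts 0.6 (array([607.8, -84.9]), array([27. , 12.5]), 83.2) 0.06875178458395954
packed ear pts 0.68 (array([ 676.8, -100.3]), array([27.7, 12.8]), 79.7) 0.06871170912624086
```

```bash
cat >> h.py <<'E'
BN=(np.array([.4860,-.3421]),np.radians(200.2)); BF=(np.array([.5846,-.3028]),np.radians(189.15))
u=lambda a:np.array([np.cos(a),np.sin(a)])
def ear(b,z,th=0):
    return [*(b[0]+.018*u(b[1])),z],[np.pi,-th,b[1]]
def st(): 
    s=read_state();print(round(s["t"],2),s["eef_pos"].round(4),s["force"].round(1),"gap",round(s["finger_gap"]*92,1),"gf",round(s["gripper_force"],1))
E
python3 - <<'E'
from h import *
from scipy.optimize import least_squares
A=np.vstack([np.load(f).reshape(-1,3) for f in("w1.npy","w2.npy")]);A=A[np.isfinite(A).all(1)]
P=A[(A[:,2]>.027)&(A[:,2]<.033)][:,:2]
c=np.array([.568,-.1025]);a=np.radians(-6.4)
for _ in range(3):
    L=(P-c)@np.array([[np.cos(a),-np.sin(a)],[np.sin(a),np.cos(a)]])
    S=P[(abs(L[:,1])<.058)&(abs(L[:,0])<.168)]
    (cc,s,an)=cv2.minAreaRect((S*1000).astype(np.float32));print(cc,s,an)
    c=np.array(cc)/1000;a=np.radians(an-90 if s[0]<s[1] else an)
print(c,np.degrees(a))
np.save("tray.npy",[*c,a])
T=a+np.pi/2
for n,x in(("35",-.035),("105",-.105)):
    for th in(0,.4,.45):
        b=(c+x*u(a),T)
        p,o=ear(b,.054,th);q=inverse_kinematics(p,o);p[2]=.2;q2=inverse_kinematics(p,o);print(n,th,None if q is None else np.round(q,2),None if q2 is None else np.round(q2,2))
for th in(0,.4,.45):
    p,o=ear(BF,.048,th);q=inverse_kinematics(p,o);print("BF",th,None if q is None else np.round(q,2))
E
```

```text
(568.502197265625, -100.22367095947266) (104.69306182861328, 325.52520751953125) 83.60234069824219
(568.502197265625, -100.22367095947266) (104.69306182861328, 325.52520751953125) 83.60234069824219
(568.502197265625, -100.22367095947266) (104.69306182861328, 325.52520751953125) 83.60234069824219
[ 0.5685022  -0.10022367] -6.3976593017578125
35 0 [-0.29  0.6   1.71 -0.    0.84 -0.18] [-0.29  0.41  1.55  0.    1.18 -0.18]
35 0.4 [-0.49  0.66  1.67  0.44  1.02 -0.65] [-0.49  0.46  1.54  0.38  1.32 -0.51]
35 0.45 [-0.52  0.67  1.67  0.48  1.05 -0.7 ] [-0.52  0.48  1.53  0.42  1.34 -0.55]
105 0 [-0.31  0.51  1.9  -0.    0.74 -0.2 ] [-0.31  0.29  1.74  0.    1.12 -0.2 ]
105 0.4 [-0.55  0.57  1.87  0.45  0.93 -0.75] [-0.55  0.35  1.72  0.38  1.27 -0.59]
105 0.45 [-0.57  0.59  1.86  0.49  0.97 -0.8 ] [-0.57  0.36  1.72  0.42  1.29 -0.62]
BF 0 [-0.61  0.75  1.39  0.    1.   -2.34]
BF 0.4 [-0.5   0.94  1.05 -0.24  1.47 -2.17]
BF 0.45 [-0.49  0.97  1.01 -0.27  1.53 -2.16]
```

```bash
cat >> h.py <<'E'
def pick(b,th=0):
    p,o=ear(b,.15,th);bot.move_pose(p,o);effector.grip(.42,30)
    p[2]=.049;bot.line_to(p,velocity=.12);st();effector.grip(0,30);st()
    p[2]=.2;bot.line_to(p,velocity=.2);st()
def place(x,th=0):
    t=np.load("tray.npy");b=(t[:2]+x*u(t[2]),t[2]+np.pi/2)
    p,o=ear(b,.2,th);bot.move_pose(p,o);st()
    p[2]=.08;bot.line_to(p,velocity=.15);p[2]=.0535;bot.line_to(p,velocity=.04);st()
    effector.grip(.32);st();bot.wait(.2);p[2]=.2;bot.line_to(p,velocity=.2);st()
E
python3 - <<'E'
from h import *
pick(BN);
p,w=look("wrist");cv2.imwrite("pics/g1.png",p[...,::-1])
if read_state()["finger_gap"]*92>8: place(-.035)
E
```

```text
9.72 [ 0.4695 -0.3487  0.0497] [ 1.   0.3 -0.1] gap 38.6 gf 0.0
10.26 [ 0.4692 -0.3484  0.0492] [0.1 1.  2.5] gap 11.5 gf 30.0
11.17 [ 0.4686 -0.3478  0.1987] [ 0.   0.  -1.3] gap 11.6 gf 30.0
13.37 [ 0.5357 -0.0787  0.1999] [ 0.1 -0.1 -1.2] gap 11.5 gf 30.0
15.12 [ 0.5357 -0.0784  0.0532] [ 0.5  0.3 -1. ] gap 12.0 gf 30.0
15.66 [ 0.5358 -0.0785  0.0535] [-0.6  0.   0.2] gap 29.4 gf 0.0
16.74 [ 0.5351 -0.0783  0.199 ] [-0.8 -0.2 -0.4] gap 29.4 gf 0.0
```

```bash
python3 - <<'E'
from h import *
pick(BF,.45)
if read_state()["finger_gap"]*92>8: place(-.105,.45)
bot.move_pose([0.54,-0.29,0.32],down(np.pi/2)); bot.wait(.2)
E
python3 - <<'E'
from h import *
p,d=look("top");cv2.imwrite("pics/t3.png",cv2.resize(p[160:310,310:480,::-1],None,fx=3.5,fy=3.5,interpolation=cv2.INTER_CUBIC))
np.save("t3.npy",d)
st()
E
```

```text
19.93 [ 0.5673 -0.3059  0.0499] [-0.3  0.1  0.7] gap 38.7 gf 0.0
20.47 [ 0.5669 -0.3057  0.0492] [-0.6  0.3  1.4] gap 11.7 gf 30.0
21.38 [ 0.5664 -0.3054  0.1985] [-0.9  1.  -2.3] gap 11.7 gf 30.0
22.81 [ 0.4664 -0.071   0.1997] [ 0.5  0.8 -1.2] gap 11.9 gf 30.0
24.57 [ 0.4662 -0.0707  0.0533] [-0.  -0.4 -0.9] gap 12.0 gf 30.0
25.1 [ 0.4662 -0.0706  0.0535] [ 0.   0.9 -0.3] gap 29.6 gf 0.0
26.18 [ 0.4656 -0.0704  0.1992] [ 1.1 -0.3  0.5] gap 29.4 gf 0.0
27.45 [ 0.5398 -0.2895  0.3195] [-0.5 -0.4 -0.2] gap 29.5 gf 0.0
```

View pics/t3.png

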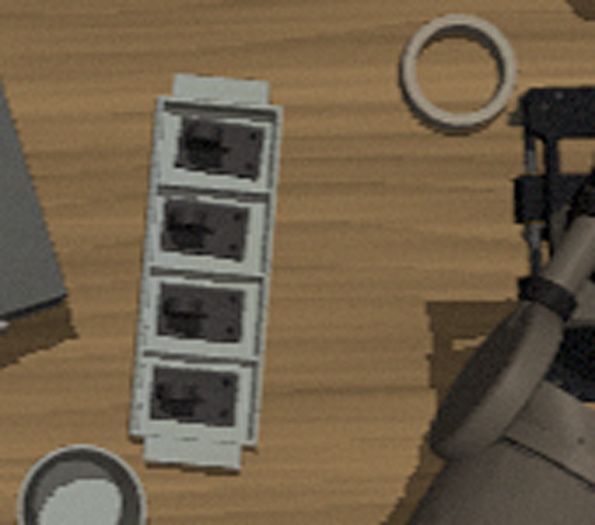

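```bash
python3 - <<'E'
from h import *
bot.move_pose([0.483,0.07,0.30],down(np.radians(106))); bot.wait(.3)
p,w=look("wrist");np.save("w4.npy",w);cv2.imwrite("pics/w4.png",p[...,::-1]);st()
A=w.reshape(-1,3);A=A[np.isfinite(A).all(1)]
np.set_printoptions(suppress=True)
# lid top plane & front edge
l=A[(A[:,2]>.1)&(A[:,2]<.135)&(A[:,0]>.4)&(A[:,1]>0)]
h,e=np.histogram(l[:,2],35);print([(round(b*1000),n) for b,n in zip(e,h)])
E
```

```text
29.17 [0.4832 0.0695 0.2999] [ 0.1 -0.7  0.3] gap 29.4 gf 0.0
[(100, np.int64(32)), (101, np.int64(41)), (102, np.int64(71)), (102, np.int64(120)), (103, np.int64(87)), (104, np.int64(60)), (105, np.int64(88)), (106, np.int64(125)), (107, np.int64(218)), (107, np.int64(341)), (108, np.int64(471)), (109, np.int64(664)), (110, np.int64(658)), (111, np.int64(445)), (112, np.int64(273)), (112, np.int64(198)), (113, np.int64(262)), (114, np.int64(2440)), (115, np.int64(12847)), (116, np.int64(23802)), (116, np.int64(14975)), (117, np.int64(3275)), (118, np.int64(271)), (119, np.int64(51)), (120, np.int64(170)), (121, np.int64(330)), (121, np.int64(287)), (122, np.int64(159)), (123, np.int64(173)), (124, np.int64(247)), (125, np.int64(439)), (126, np.int64(614)), (126, np.int64(572)), (127, np.int64(215)), (128, np.int64(26))]
```

View pics/w4.png

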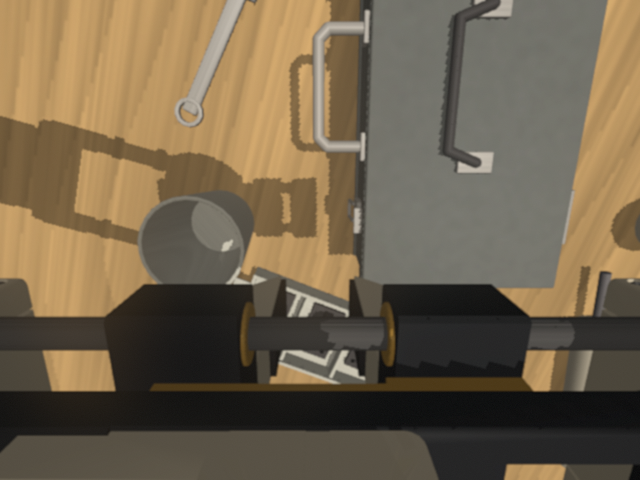

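```bash
python3 - <<'E'
from h import *
w=np.load("w4.npy")
fl=lambda P:cv2.fitLine((P[:,:2]*1000).astype(np.float32),cv2.DIST_HUBER,0,.01,.01).ravel()
b=w[55:130,305:335].reshape(-1,3);b=b[b[:,2]>.095]
f=fl(b);print("bar",f,np.degrees(np.arctan2(f[1],f[0])),"ztop",np.percentile(b[:,2],[50,95]),len(b))
F=[];B=[]
for v in range(5,270,3):
    g=np.where((w[v,:,2]>.1135)&(w[v,:,2]<.1185)&(w[v,:,0]>.4))[0]
    g=g[g>340]
    F.append(w[v,g[0]]);B.append(w[v,g[-1]])
for n,P in(("front",F),("back",B)):
    P=np.array(P);f2=fl(P);print(n,f2,np.degrees(np.arctan2(f2[1],f2[0])))
    nrm=np.array([-f2[1],f2[0]]);print(" dist bar->",(b[:,:2].mean(0)*1000-f2[2:])@nrm)
# extremes of bow in y' (bar ends): all bow pts z>.095 in front of lid
q=w[15:165,300:360].reshape(-1,3);q=q[q[:,2]>.095]
print("bow rect",cv2.minAreaRect((q[:,:2]*1000).astype(np.float32)))
E
```

```text
bar [ 2.6533967e-01 -9.6415502e-01  4.5397864e+02  1.7647099e+02] -74.61286 ztop [0.10921778 0.11095289] 877
front [ 2.7566856e-01 -9.6125275e-01  5.1350708e+02  1.2222275e+02] -73.99814
 dist bar-> -42.18862537495917
back [ 2.7517372e-01 -9.6139449e-01  6.8095465e+02  2.0408987e+02] -74.027626
 dist bar-> -225.73480679073867
bow rect ((468.5744934082031, 178.75611877441406), (41.186744689941406, 110.08800506591797), 17.993946075439453)
```

```bash
python3 - <<'E'
from h import *
yaw=np.radians(105.95);c=np.array([.4545,.1748]);ux=u(np.radians(15.95))
bot.move_pose([*c,.18],down(yaw));st()
bot.line_to([*c,.106],velocity=.08);st()
effector.grip(0,30);bot.wait(.2);st()
e=read_state()["eef_pos"]
hinge=np.array([*(c+.225*ux),.108])
def P(phi):
    r,z=-.225*np.cos(phi)-.003*np.sin(phi),.225*np.sin(phi)-.003*np.cos(phi)
    return [*(hinge[:2]+r*ux),hinge[2]+z+.001]
for k in range(1,11):
    bot.line_to(P(np.radians(6*k)),velocity=.1)
    if k%2==0: st()
    s=read_state()
    if np.linalg.norm(s["force"])>25 or s["finger_gap"]*92<6: print("stop",k);break
bot.wait(.5);st()
p,w=look("top");np.save("t5.npy",w);cv2.imwrite("pics/t5.png",p[120:340,120:420,::-1])
p,w=look("side");np.save("s5.npy",w);cv2.imwrite("pics/s5.png",p[...,::-1])
E
```

```text
29.86 [0.4555 0.1746 0.1809] [-0.5  0.1  0.2] gap 29.2 gf 0.0
30.93 [0.4549 0.1748 0.1065] [-0.2  0.7  0.7] gap 29.2 gf 0.0
31.61 [0.4539 0.1747 0.1062] [-4.  -1.5  5.2] gap 8.9 gf 30.0
32.38 [0.4578 0.1757 0.1525] [-5.3 -1.4 -2.5] gap 8.9 gf 30.0
33.14 [0.4706 0.1794 0.1976] [-8.8 -3.6 -0.3] gap 8.6 gf 30.0
33.91 [0.492  0.1855 0.2393] [-12.7  -4.8   5.6] gap 9.0 gf 30.0
34.67 [0.5221 0.1941 0.2765] [-16.2  -5.7  14.1] gap 8.9 gf 30.0
35.44 [0.5603 0.205  0.3053] [-8.8 -4.2 11.6] gap 9.1 gf 30.0
35.94 [0.56   0.2049 0.3051] [-7.8 -2.5 11. ] gap 8.6 gf 30.0
```

View pics/s5.png

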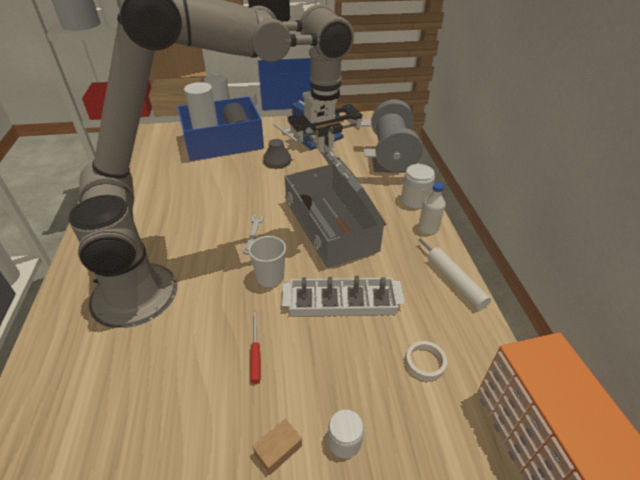

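```bash
python3 - <<'E'
from h import *
ux=u(np.radians(15.95));uy=np.array([-ux[1],ux[0]]);h=np.array([.4545,.1748])+.225*ux
for f in("t5.npy","s5.npy"):
    w=np.load(f).reshape(-1,3);w=w[np.isfinite(w).all(1)]
    X=(w[:,:2]-h)@ux;Y=(w[:,:2]-h)@uy;Z=w[:,2]-.108
    for s in(-1,1):
      m=(X>-.13)&(X<.03)&(Y*s>.07)&(Y*s<.17)&(Z>.01)&(Z<.17);x,y,z=X[m],Y[m],Z[m];print(f,s,m.sum())
      if m.sum()<50: continue
      best=0
      rng=np.random.default_rng(0)
      for _ in range(400):
        i=rng.choice(m.sum(),2);d=np.hypot(x[i[1]]-x[i[0]],z[i[1]]-z[i[0]])
        if d<.03: continue
        n=np.array([z[i[0]]-z[i[1]],x[i[1]]-x[i[0]]])/d
        k=abs((x-x[i[0]])*n[0]+(z-z[i[0]])*n[1])<.003
        if k.sum()>best:best=k.sum();K=k
      l=cv2.fitLine(np.c_[x[K],z[K]].astype(np.float32)*1000,cv2.DIST_HUBER,0,.01,.01).ravel()
      print(" inl",best,"angle",np.degrees(np.arctan2(l[1],-l[0]))%180,l[2:], "offset from hinge",-l[2]*-l[1]+ -l[3]*l[0])
s=read_state();e=s["eef_pos"];X=(e[:2]-h)@ux;Z=e[2]-.108;print(X,Z,np.hypot(X,Z),np.degrees(np.arctan2(Z,-X)),s["force"])
E
```

```text
t5.npy -1 1209
 inl 928 angle 59.938255 [-46.849396  93.59681 ] offset from hinge -6.338238
t5.npy 1 174
 inl 85 angle 57.992218 [-77.42608 144.87839] offset from hinge -11.135101
s5.npy -1 215
 inl 60 angle 54.585945 [-99.238075 155.5688  ] offset from hinge -9.271576
s5.npy 1 45
-0.11534331932771011 0.19706596829631395 0.22833982826939744 59.65942972131918 [-8.6158181  -2.58862361 12.80310089]
```

```bash
python3 - <<'E'
from h import *
ux=u(np.radians(15.95));h=np.array([.4545,.1748])+.225*ux
r,z=-.225*.5-.003*.866,.225*.866-.0015
r-=.0012;z+=.0021
bot.line_to([*(h+r*ux),.108+z+.001],velocity=.02);bot.wait(1);st()
a=read_state()["eef_pos"];bot.wait(1);b=read_state()["eef_pos"];print((b-a)*1e3)
p,w=look("top");X=(w[...,:2]-h)@ux;Y=(w[...,:2]-h)@np.array([-ux[1],ux[0]]);Z=w[...,2]-.108
m=(X>-.13)&(X<.03)&(Y<-.07)&(Y>-.17)&(Z>.01)&(Z<.17)&(abs((X+.0468)*.866+(Z-.0936)*.5)<.008)
l=cv2.fitLine(np.c_[X[m],Z[m]].astype(np.float32)*1000,cv2.DIST_HUBER,0,.01,.01).ravel();print(m.sum(),np.degrees(np.arctan2(l[1],-l[0]))%180)
for n in("w_old","new"):
    v=cloud("top",np.load("top_d.npy"),cams.camera_info("top")) if n=="w_old" else w
    for k,(c,r0,z0,z1) in {"tube":((.377,.009),.075,.105,.13),"tape":((.70,-.35),.12,.012,.04),"tin":((.505,-.466),.06,.065,.09),"tray":((.568,-.1),.2,.0265,.034)}.items():
        q=v[(np.hypot(v[...,0]-c[0],v[...,1]-c[1])<r0)&(v[...,2]>z0)&(v[...,2]<z1)]
        if k=="tray": q=q[(q[:,1]<-.045)&(q[:,1]>-.17)]
        if len(q): print(n,k,len(q),(q[:,:2].mean(0)*1000).round(1))
E
```

```text
37.31 [0.559  0.2046 0.3046] [-4. -3.  3.] gap 9.1 gf 30.0
[-0.00252504  0.02014093 -0.01707146]
992 59.548965
w_old tube 211 [375.    8.3]
w_old tape 373 [ 731.3 -321.5]
w_old tin 470 [ 507.1 -473.8]
w_old tray 624 [ 577.1 -105.8]
new tube 207 [375.    7.8]
new tape 367 [ 732.  -321.5]
new tin 464 [ 506.7 -473.9]
new tray 614 [ 570.5 -104.9]
```

```bash
python3 -c "
from workcell import *
print(order.sign_off())"
```

```text
the job is handed in; nothing more can be done
None
```

I handed the job in at about 38 s of the 67 s allowed: both loose brackets are in the tray's empty compartments, ear ends matching the packed two, and the arm is holding the lid steady by its bow at about 60° (last camera fit 59.5°).

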